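Register a printing plate and throw the toggle clamp

TASK

Get the printing plate ready on its registration board: gently slide it over the board, without lifting it, into the corner until it touches both the dark wooden side stop and the blue sliding head stop and sits square to them. Then push the red-handled toggle clamp over its centre so that it snaps down and holds the plate there. Leave the other things on the table where they are.

Things in the scene. Friction and masses are not known exactly. Their poses are not given: they have to be found in the camera images.
- board: Plywood board fixed to the table, 270 (its x) x 360 (its y) x 15 mm; origin at the centre of its underside, z up; x points away from the robot. Blue head stop at the far side: bar 110 mm long (y = 10 to 120 mm), 20 thick, 16 high, locked where the last user left it, face towards the robot at x = 60 to 90 mm: not reported, find it by touch or sight. It does not yield.
- side_stop (a point): Foot of the middle of the side stop's face, on the board's top: board x = -5, y = +130, z = 15 mm. The side stop is a fixed dark wooden bar, 200 mm long along the board's x, 20 thick, 16 high; the plate's +y end must touch this face, which looks to the board's -y.
- plate: Loose printing plate: wooden block with green striped top, 90 (its x) x 140 (its y) x 24 mm, 0.18 to 0.35 kg, too wide to grasp; origin at the centre of its underside. Starts flat on the board, turned up to 0.35 rad, 7 to 15 cm short of the corner. Home: axes parallel to the board's, +y end on the side stop (origin at board y = 60 mm), +x side on the head stop. Slides with 1 to 3 N.
- clamp_base: Steel bracket of the toggle clamp, fixed on the board's top at board x = 20, y = 165 mm, axes as the board's; origin under its centre. The lever pivots 46 mm above it about a level axis along x. One rigid lever: an arm with a rubber pad 72 mm from the pivot and a straight handle reaching 125 mm from the pivot, its outer half a red grip 20 mm thick.
- clamp (a joint): Turn of the lever, rad. 0 open: handle leans 34 degrees to the board's +y, away from the plate, arm up. Over-centre spring: back to 0 below 0.62, on to closed above. About 1.20: pad on the plate, handle leaning 35 degrees to -y; 1.4: end stop, no plate under the pad. Push the grip towards -y: about 9 N at 90 mm from the pivot, falling to none at the centre; then it snaps over, pressing with 10 N.
- clamp_handle (a point): Point on the centre line of the red grip, 90 mm from the pivot (at the start about 136 mm above the table); it moves with the lever.
- carver: Bystander on the board: carving tool with a wooden handle, 135 x 18 x 14 mm, lying along the board's y; origin under its centre.
- palette: Bystander: round white paint palette, 170 mm across, 15 mm high, on the table beyond the clamp; origin under its centre.
- ink_tin: Bystander: red ink tin, 60 mm across, 55 mm high, beside the board, on the side away from the clamp; origin under its centre.
- paint_bottle: Bystander: blue bottle with red cap, 66 mm across, 160 mm high, on the left; origin under its centre.
- roller: Bystander: ink roller, rubber drum 90 mm long with a black handle, about 170 mm in all, lying on the right; origin under the drum's centre.
Things that resemble listed ones, but are neither listed nor needed, are in the scene too. Of the things that look like the plate, the smaller one is meant.

How it is judged (in metres and radians):
On the way, in this order (a step that is already met when the one before it is completed fails the run):
1. the plate lies square in the corner, touching both stops (fence_face is the middle of the blue head stop's face), with the clamp still open (x of fence_face in the frame of plate below 0.047 m and y of plate in the frame of board above 0.058 m and angle between the x axis of plate and the x axis of board, either way round below 0.025 rad and value of joint clamp below 0.3 rad), for 0.2 s.
2. the clamp has snapped over on to the plate (x of fence_face in the frame of plate below 0.047 m and y of plate in the frame of board above 0.058 m and angle between the x axis of plate and the x axis of board, either way round below 0.025 rad and value of joint clamp above 1.1 rad), for 0.2 s.
At the end, for the whole second after the job is handed in: The plate lies at rest flat on the board, within 2 mm of both stops and within 0.025 rad of square, and the clamp is snapped over (joint 1.1 to 1.3 rad) with its pad pressing the plate with more than 3 N (all of step 2 and z of plate in the frame of board below 0.018 m and value of joint clamp below 1.3 rad and contact force between clamp_base and plate above 3 N and linear speed of plate below 0.01 m/s); the robot touches nothing.
It fails at once if the plate is pushed with more than 30 N (not gently) (contact force between the arm and plate above 30 N).
It fails at once if the plate is pushed with more than 30 N by the fingers (not gently) (contact force between the fingers and plate above 30 N).
It fails at once if the plate is lifted more than 10 mm off the board (z of plate in the frame of board above 0.025 m).
It fails at once if another thing on the table is shifted more than 20 mm (distance of any of carver, palette, ink_tin, paint_bottle, roller from where it was at the start of the episode above 0.02 m).
It also fails if it takes over 69 s, if anything falls off the work surface, if the arm or the gripper's body presses on something with over 40 N, if the wrist force passes 120 N, or if a joint passes its speed limit or range.

ROBOT

A 6-joint arm with a two-finger parallel gripper is mounted at the origin on the work surface. World frame = base frame: x ahead of the robot, y to its left, z up, the work surface at z = 0. Lengths are in mm, angles in degrees, forces in N, time in s.
With the tool pointing down it reaches from about 325 to 925 mm from the base axis. Payload 3.1 kg.
Tool frame: the origin (TCP) lies at the very end of the fingers, on their centre line; the grasp point (between the pads) lies grasp_offset behind it (grasp_offset is the distance from the TCP to the grasp point, in mm); z points along the fingers, x is the direction in which the jaws open and shut, and the axes are right-handed (so a half turn about z gives the same grasp; the last joint's range is limited). The gripper opens to 85 mm and grips with 20 to 120 N. Pads are 22 mm wide; open, the fingers measure 114 mm over their backs; the gripper's body (76 mm by 85 mm) begins 54 mm behind the grasp point. The pads swing forward as they close: fully open they stand 13 mm farther back than shut.
Start: joints at [63.988, 12.427, 92.441, -0, 75.132, -6.429], TCP at [209.472, 588.864, 231.3] pointing down, gripper open.
Joint ranges: [-157.48, 157.48], [-44.54, 120.13], [17.64, 146.25], [-64.5, 244.5], [7.68, 150.69], [-147.95, 147.95]. Speed limits (degrees/s): [159.86, 159.86, 180, 180, 180, 180].

INTERFACE

Orientations are given as [roll, pitch, yaw] about the fixed x, y, z axes, in that order (R = Rz(yaw) Ry(pitch) Rx(roll)).
In Python, from station import * gives the robot as it stands. Calls block until the motion is done:
- goto(position, orientation): joint-space move of the TCP to a pose.
- move_l(position, attitude=None, speed=150): straight line of the TCP; attitude=None keeps the orientation; speed is the mean speed in mm/s.
- move_j(angles): joint-space move.
- grip(opening, squeeze=None): finger opening in mm; squeeze is the grip in N (None keeps the last); returns when the fingers have stopped.
- wait(seconds).
- solve_ik(position, orientation): joint angles nearest the present ones, or None.
- get_obs(): the state.
- get_image(name): name is "side" or "top" or "wrist"; returns the picture (400x640x3 uint8, red, green, blue); there is no depth.
- get_calibration(name): a dict with "fx", "fy", "cx", "cy" (pixels), "D" ([k1, k2, p1, p2, k3] as OpenCV has them; the pictures are not rectified), "R" (3x3) and "t" (3): a world point X has camera coordinates R X + t; the wrist camera has in their place "mount" (4x4, takes a point from camera to tool coordinates, whose origin is the TCP and whose axes are the tool frame's). Camera axes: x right, y down, z forward; pixel columns grow to the right and rows downward; lengths in mm; the calibration is good to about 2 mm. A picture is of the moment at which its call begins: read the wrist's pose just before it. get_calibration takes no time and is no camera call.
A pose or a line that the arm cannot do raises Unreachable and nothing moves.
- sign_off(): hands the job in, once; it reports no verdict.
Trained networks look in the newest picture that a camera, given by its name, has taken for a name from the list of things; names that differ only in an ending like _2 or _b are one class to them, and where a whole thing is asked for, a point or a joint stands for the part that bears it (a point fixed in the world has none). Each returns a list of dicts, best first, with "score" (0 to 1); they miss things now and then, are a little off and sometimes report something else, mostly with a low value. They report only what shows in the picture. A call takes as long as a camera call. They do not tell look-alikes from the thing itself.
- spot_in(name, camera): "extent" ([centre column, centre row, width, height] in pixels, round what is visible of it).
- regions_of(name, camera): "region" (400x640 bool, what is visible of it) and "extent" ([centre column, centre row, width, height] in pixels, round what is visible of it).
The state is a dict: "t": time; "joint_pos": joint angles; "qvel": joint speeds; "effort": joint torques, N m; "tcp_pos": TCP position; "ee_rot": TCP orientation; "wrist_force": force on the tool from outside, world axes, zero at the start; "moment": the same for the moment, N m; "grip_width": finger opening in mm.
Only numpy, scipy, OpenCV 4.12 (cv2) and the standard library are available. Lean on these libraries where they do the work, as an engineer would, in place of code of your own. Each camera call takes 0.05 s, during which the arm holds its last target. There are 200 camera calls.

## Working session

There is one attempt and no reset: what is moved stays moved. The work goes in short steps, each a Python script; the robot and the scene stay as the last script left them, time stands still between calls to the robot, and variables do not carry over. Pictures are saved under pics/ and viewed, about 8 in all and at most 12, crops included, and the job is handed in when it is done.

```bash
ls; mkdir -p pics; python3 - <<'E'
from station import *
import cv2,numpy as np
o=get_obs();print(o)
a=get_image("top");b=get_image("side")
cv2.imwrite("pics/a_top.png",a[:,:,::-1]);cv2.imwrite("pics/a_side.png",b[:,:,::-1])
for c in("top","side"):
    k=get_calibration(c);print(c,k)
    for n in("plate","board","clamp_base","clamp_handle","carver","palette"):
        print(n,[(round(d["score"],2),np.round(d["extent"]).tolist()) for d in spot_in(n,c)[:4]])
print(get_calibration("wrist"))
E
```

```text
pics
{'t': 0.0, 'joint_pos': array([ 6.39870612e+01,  1.24754319e+01,  9.25274982e+01,  1.70333971e-04,
        7.51314114e+01, -6.42829587e+00]), 'qvel': array([ 0.0078625 ,  0.00274283, -0.02876792,  0.01351013, -0.0764202 ,
        0.01479704]), 'effort': array([-4.36470636e-04, -3.96847236e+01, -3.03851652e+01, -2.72067518e-04,
        9.87634761e-03, -8.95075289e-06]), 'tcp_pos': array([209.12163036, 588.12739236, 229.99154979]), 'ee_rot': array([-1.79984796e+02,  1.33478416e-01,  7.04153309e+01]), 'wrist_force': array([1.68835458, 0.53985264, 0.48993631]), 'moment': array([ 0.0035835 , -0.04081263, -0.00206688]), 'grip_width': 85.29625510975853}
top {'fx': 380.4152768258917, 'fy': 380.4152768258917, 'cx': 320.1396869149871, 'cy': 200.10905709693395, 'D': array([0.00333423, 0.        , 0.        , 0.        , 0.        ]), 'R': array([[ 0.02188413, -0.99974813, -0.00497698],
       [-0.99446192, -0.02125603, -0.10292552],
       [ 0.1027938 ,  0.00720185, -0.99467661]]), 't': array([  -7.2956601 ,  499.96187822, 1163.13685298])}
plate [(0.71, [410.0, 283.0, 69.0, 62.0]), (0.68, 
[... 715 characters left out ...]
late [(0.88, [404.0, 195.0, 32.0, 42.0])]
board [(0.59, [339.0, 204.0, 55.0, 50.0])]
clamp_base []
clamp_handle []
carver []
palette [(0.8, [256.0, 242.0, 12.0, 26.0])]
{'fx': 359.1237896164138, 'fy': 359.1237896164138, 'cx': 321.2841317082208, 'cy': 200.40772007931048, 'D': array([-0.05818329,  0.        ,  0.        ,  0.        ,  0.        ]), 'mount': array([[ 9.99999595e-01,  7.35580890e-04,  5.19076396e-04,
        -8.40749169e-01],
       [-8.45446567e-04,  9.65437287e-01,  2.60634093e-01,
        -6.57229415e+01],
       [-3.09418250e-04, -2.60634426e-01,  9.65437518e-01,
        -1.42803206e+02],
       [ 0.00000000e+00,  0.00000000e+00,  0.00000000e+00,
         1.00000000e+00]])}
```

```bash
python3 - <<'E'
import cv2
a=cv2.imread("pics/a_top.png");cv2.imwrite("pics/a_top_c.png",cv2.resize(a[110:330,220:480],None,fx=3,fy=2.7,interpolation=cv2.INTER_CUBIC)[:600])
E
```

```text
(no output)
```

View pics/a_top_c.png

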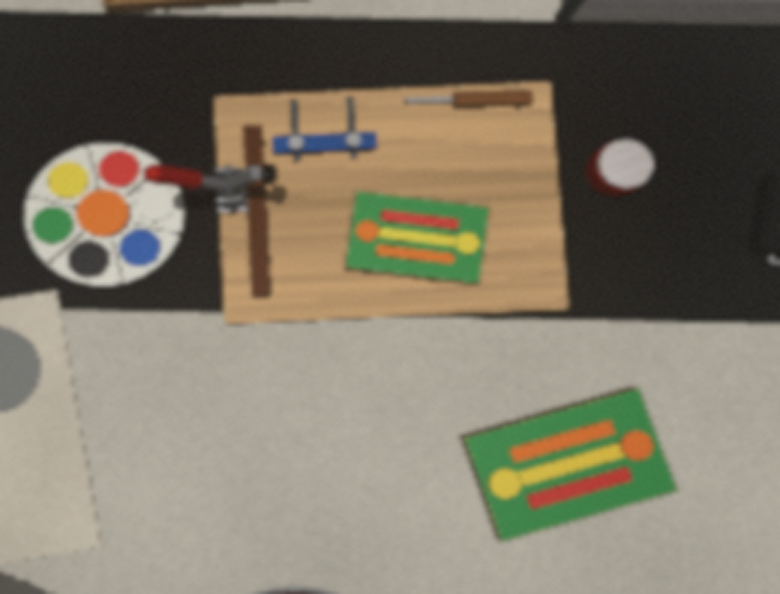

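View pics/a_top.png

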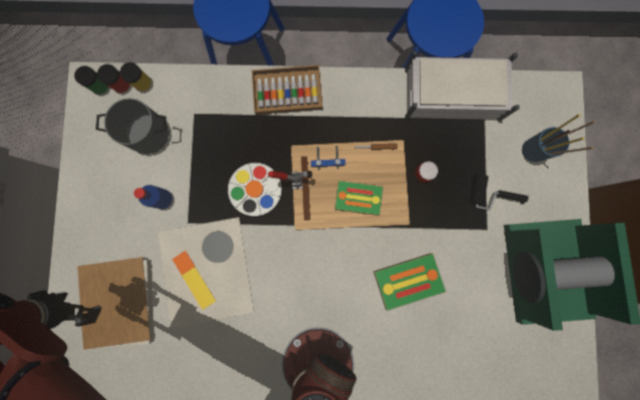

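The plate candidates in the top view are the small one on the board at (360,199) and a larger look-alike on the table at (410,283). I choose (360,199), because it is smaller and lies on the board. Next I'll check it close up with the wrist camera.

```bash
cat > h.py <<'E'
from station import *
import cv2,numpy as np
from scipy.spatial.transform import Rotation as Ro
from scipy.optimize import least_squares
def cam(name,o=None):
    k=get_calibration(name);K=np.array([[k["fx"],0,k["cx"]],[0,k["fy"],k["cy"]],[0,0,1.]])
    if "R" in k: return K,k["D"],np.array(k["R"]),np.array(k["t"])
    T=np.eye(4);T[:3,:3]=Ro.from_euler("xyz",o["ee_rot"],degrees=True).as_matrix();T[:3,3]=o["tcp_pos"]
    W=np.linalg.inv(T@k["mount"]);return K,k["D"],W[:3,:3],W[:3,3]
def px2w(c,uv,z):
    K,D,R,t=c;p=cv2.undistortPoints(np.array(uv,float).reshape(-1,1,2),K,D).reshape(-1,2)
    d=np.c_[p,np.ones(len(p))]@R;C=-R.T@t
    return C+d*((z-C[2])/d[:,2])[:,None]
def w2px(c,X):
    K,D,R,t=c;return cv2.projectPoints(np.array(X,float).reshape(-1,3),cv2.Rodrigues(R)[0],t,K,D)[0].reshape(-1,2)
def fitrect(P,lx,ly):
    """P: corners in order (+x+y,+x-y,-x-y,-x+y) -> x,y,yaw, rms"""
    L=np.array([[1,1],[1,-1],[-1,-1],[-1,1]])*[lx/2,ly/2]
    A=L;B=P[:,:2];cb=B.mean(0);H=A.T@(B-cb)
    a=np.arctan2(H[0,1]-H[1,0],H[0,0]+H[1,1]);Rm=np.array([[np.cos(a),-np.sin(a)],[np.sin(a),np.cos(a)]])
    return cb[0],cb[1],a,np.abs(A@Rm.T+cb-B).max()
E
python3 - <<'E'
from h import *
c=cam("top")
P=px2w(c,[(291.7,145.6),(404,140.4),(409.3,224.1),(295.3,229.6)],15);print(P.round(),fitrect(P,270,360))
x,y,a,_=fitrect(P,270,360)
goto([x-25,y+10,270],[180,0,90+np.degrees(a)])
o=get_obs();im=get_image("wrist");print(o["t"],o["tcp_pos"],o["ee_rot"],o["wrist_force"])
np.save("o1.npy",o,allow_pickle=True)
cv2.imwrite("pics/w1.png",im[:,:,::-1])
for n in("plate","board","clamp_handle","carver"):
    for d in regions_of(n,"wrist")[:2]:
        q=d["region"].astype(np.uint8);cn=max(cv2.findContours(q,0,2)[0],key=cv2.contourArea)
        print(n,round(d["score"],2),d["extent"],cv2.boxPoints(cv2.minAreaRect(cn)).round(1).tolist())
E
```

```text
[[ 675.   98.   15.]
 [ 699. -261.   15.]
 [ 432. -277.   15.]
 [ 407.   79.   15.]] (np.float64(552.9778881004521), np.float64(-89.95673529541067), np.float64(0.06793476931264951), np.float64(1.7200012658640276))
3.325 [528.07222396 -79.28530964 269.94885332] [-1.79999176e+02 -1.69549129e-02  9.39492832e+01] [ 0.10861153 -0.69983507  0.23990512]
plate 0.79 [290.0, 146.3, 142.3, 108.4] [[211.3000030517578, 177.60000610351562], [226.60000610351562, 91.69999694824219], [363.3999938964844, 116.0], [348.20001220703125, 201.89999389648438]]
board 0.91 [378.2, 177.1, 463.1, 228.1] [[143.89999389648438, 63.099998474121094], [606.2999877929688, 56.5], [609.5999755859375, 288.3999938964844], [147.1999969482422, 295.0]]
clamp_handle 0.8 [530.7, 232.5, 163.0, 56.4] [[444.29998779296875, 247.8000030517578], [448.8999938964844, 201.0], [613.5999755859375, 217.0], [609.0, 263.8999938964844]]
carver 0.78 [255.5, 280.4, 79.4, 18.2] [[214.0, 272.0], [294.0, 272.0], [294.0, 290.0], [214.0, 290.0]]
```

View pics/w1.png

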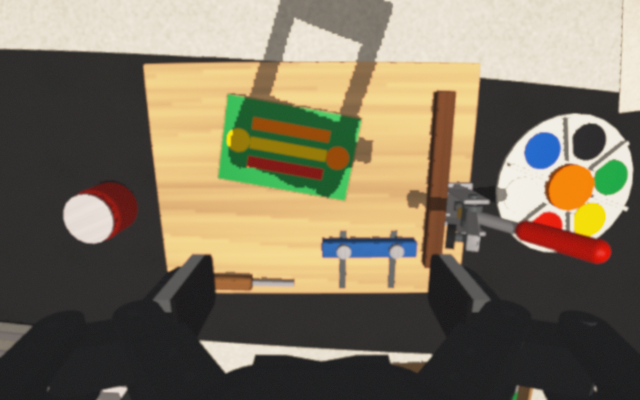

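The wrist view shows the small plate, with its green striped top, at (290,147), turned about 10°. The blue stop is at (370,247), the side stop at (440,180), the open clamp with its red grip at (563,243), and the carver at (250,281). Next I'll compute the poses.

```bash
python3 - <<'E'
from h import *
o=np.load("o1.npy",allow_pickle=True).item();c=cam("wrist",o)
im=cv2.imread("pics/w1.png");hsv=cv2.cvtColor(im,cv2.COLOR_BGR2HSV)
h,s,v=cv2.split(hsv)
wood=((h>8)&(h<28)&(s>60)&(v>150)).astype(np.uint8)
def fit(pts): # robust line
    vx,vy,x,y=cv2.fitLine(np.array(pts,np.float32),cv2.DIST_HUBER,0,.01,.01).ravel();return np.cross([x,y,1],[x+vx,y+vy,1])
def X(a,b): p=np.cross(a,b);return p[:2]/p[2]
near=fit([(u,np.argmax(wood[:,u])) for u in list(range(160,250))+list(range(395,470))])
left=fit([(np.argmax(wood[r]),r) for r in range(75,250)])
right=fit([(np.nonzero(wood[r,:500])[0].max(),r) for r in list(range(75,170))])
far=fit([(u,np.nonzero(wood[:300,u])[0].max()) for u in list(range(300,335))+list(range(350,385))+list(range(400,425))])
C=[X(far,right),X(far,left),X(near,left),X(near,right)]
P=px2w(c,C,15);x,y,a,r=fitrect(P,270,360);print(np.round(C,1).tolist(),P.round(1).tolist());print("board",x,y,np.degrees(a),r)
T=lambda Q:(np.array(Q)[:,:2]-[x,y])@np.array([[np.cos(a),-np.sin(a)],[np.sin(a),np.cos(a)]])
g=((h>45)&(h<80)&(s>80)).astype(np.uint8);g[:,:190]=0;g[230:]=0
cn=max(cv2.findContours(g,0,2)[0],key=cv2.contourArea);hu=cv2.convexHull(cn)
q=cv2.approxPolyDP(hu,8,True).reshape(-1,2);print("plate px",q.tolist(),T(px2w(c,q,39)).round(1).tolist())
q=sorted(q.tolist(),key=lambda p:p[0]); L=sorted(q[:2],key=lambda p:p[1]);R_=sorted(q[2:],key=lambda p:p[1])
f=fitrect(px2w(c,[R_[1],L[1],L[0],R_[0]],39),90,140);print("plate board",T([[f[0],f[1]]]),np.degrees(f[2]-a),f[3])
b=((h>100)&(h<125)&(s>150)).astype(np.uint8);b[:220]=0;b[265:]=0;b[:,430:]=0;b[:,:315]=0
pts=[(u,np.argmax(b[:,u])) for u in range(326,412)];w=T(px2w(c,pts,15));print("headstop face z15",np.median(w[:,0]),np.polyfit(w[:,1],w[:,0],1),"z31",np.median(T(px2w(c,pts,31))[:,0]))
k=((v<110)&(s>60)&(h<20)).astype(np.uint8);k[:,:415]=0
pts=[(np.argmax(k[r]),r) for r in range(100,180)];print("side stop z15",np.median(T(px2w(c,pts,15))[:,1]))
np.save("board.npy",[x,y,a])
E
```

```text
[[458.5, 292.0], [169.3, 292.0], [142.3, 63.1], [480.8, 61.8]] [[675.7, 102.2, 15.0], [701.1, -258.6, 15.0], [431.8, -277.4, 15.0], [405.9, 81.0, 15.0]]
board 553.6015868757139 -88.1941932957678 4.143328990667508 1.0890264930041411
plate px [[228, 95], [359, 119], [344, 199], [219, 177]] [[-100.2, -83.7], [-75.8, 48.7], [8.5, 34.5], [-16.0, -98.8]]
plate board [[-45.87174378 -24.81844337]] -10.278186502917244 3.257769478545484
headstop face z15 65.27175969544135 [3.51059357e-04 6.52910020e+01] z31 58.99067849465257
side stop z15 131.43603585051255
```

```bash
cat >> h.py <<'E'
import os
bx,by,ba=np.load("board.npy") if os.path.exists("board.npy") else (0,0,0)
Rb=np.array([[np.cos(ba),-np.sin(ba)],[np.sin(ba),np.cos(ba)]])
W=lambda x,y,z:[*(Rb@[x,y]+[bx,by]),z]
BF=lambda p:Rb.T@(np.array(p)[:2]-[bx,by])
def F(n=3):
    f=[]
    for _ in range(n): f.append(get_obs()["wrist_force"]);wait(0.02)
    f=np.mean(f,0);return np.r_[Rb.T@f[:2],f[2]]
def push(p,axis,dist,z,step,fmax,f0,speed=25):
    """step along board axis until reaction exceeds fmax; returns last commanded point"""
    p=np.array(p,float);s=0;log=[]
    while s<dist:
        s+=step;p[axis]+=step;move_l(W(*p,z),speed=speed);f=F(2)-f0;log.append((round(p[axis],1),round(-f[axis],1)))
        if -f[axis]>fmax: break
    print(log,"t",round(get_obs()["t"],1));return p
E
python3 - <<'E'
from h import *
yaw=90+np.degrees(ba);D=[180,0,yaw]
goto(W(-137,-25,90),D);grip(60)
move_l(W(-137,-25,20),speed=100);f0=F();o=get_obs();print("f0",f0,o["t"],o["tcp_pos"],BF(o["tcp_pos"]),o["grip_width"])
p=push((-137,-25),0,40,20,10,8,f0,60)
np.save("st.npy",[*p,*f0])
im=get_image("wrist");cv2.imwrite("pics/w2.png",im[:,:,::-1])
E
```

```text
f0 [-0.24341579  0.07622268  0.2811867 ] 5.7167 [ 419.51709902 -123.38558828   20.66016484] [-136.2766874   -25.41158463] 59.9871612318678
[(np.float64(-127.0), np.float64(-0.1)), (np.float64(-117.0), np.float64(-0.4)), (np.float64(-107.0), np.float64(-0.2)), (np.float64(-97.0), np.float64(-0.4))] t 7.1
```

View pics/w2.png

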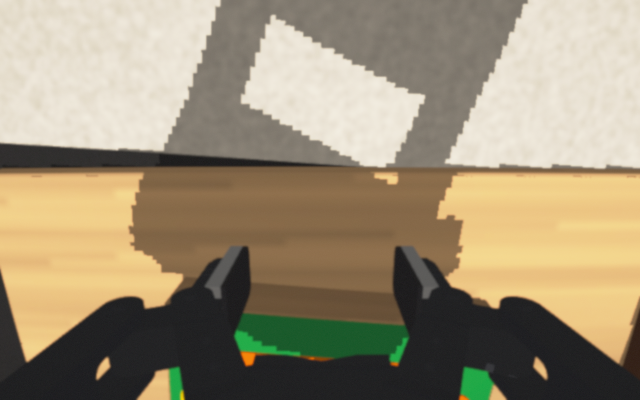

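Both fingers stand just behind the plate's near side, whose edge runs along row ~315–350, and there is no contact yet. I'll carry on with the first push.

```bash
python3 - <<'E'
from h import *
x,y,*f0=np.load("st.npy");f0=np.array(f0)
p=push((x,y),0,51,20,6,12,f0,40)
p=push(p,0,5,20,1,9,f0,20)
print(BF(get_obs()["tcp_pos"]))
move_l(W(p[0]-25,y,20));move_l(W(p[0]-25,y,110))
move_l(W(-25,-30,270),speed=250);o=get_obs();im=get_image("wrist");np.save("o3.npy",o,allow_pickle=True);cv2.imwrite("pics/w3.png",im[:,:,::-1])
c=cam("wrist",o)
for d in regions_of("plate","wrist")[:2]:
    cn=max(cv2.findContours(d["region"].astype(np.uint8),0,2)[0],key=cv2.contourArea)
    q=cv2.boxPoints(cv2.minAreaRect(cn));print(round(d["score"],2),q.round().tolist(),[BF(P).round(1).tolist() for P in px2w(c,q,39)])
print(o["t"])
E
```

```text
[(np.float64(-91.0), np.float64(-0.5)), (np.float64(-85.0), np.float64(0.2)), (np.float64(-79.0), np.float64(0.2)), (np.float64(-73.0), np.float64(-0.3)), (np.float64(-67.0), np.float64(-0.8)), (np.float64(-61.0), np.float64(0.2)), (np.float64(-55.0), np.float64(-0.3)), (np.float64(-49.0), np.float64(-0.0)), (np.float64(-43.0), np.float64(-0.5))] t 10.2
[(np.float64(-42.0), np.float64(0.5)), (np.float64(-41.0), np.float64(1.7)), (np.float64(-40.0), np.float64(0.9)), (np.float64(-39.0), np.float64(4.3)), (np.float64(-38.0), np.float64(6.8))] t 11.6
[-39.59116647 -24.91973688]
0.95 [[264.0, 164.0], [397.0, 164.0], [397.0, 248.0], [264.0, 248.0]] [[-32.4, -89.6], [-32.5, 49.5], [61.7, 54.7], [61.7, -93.4]]
0.34 [[529.0, 118.0], [639.0, 118.0], [639.0, 237.0], [529.0, 237.0]] [[-81.3, 184.8], [-84.0, 308.6], [50.8, 340.0], [49.4, 204.2]]
13.4583
```

View pics/w3.png

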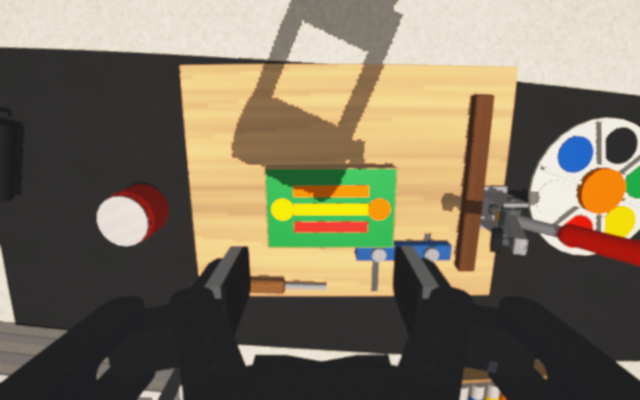

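The plate is square at (331,206) and touches the head stop: force rose from pusher x=-40, at about 3 N/mm. The carver at (285,285) hasn't moved. Next I'll push along the stop towards +y.

```bash
python3 - <<'E'
from h import *
yaw=np.degrees(ba);D=[180,0,yaw]
goto(W(18,-128,110),D);grip(48)
move_l(W(18,-128,20),speed=120);f0=F();print("f0",f0,get_obs()["t"],BF(get_obs()["tcp_pos"]),get_obs()["tcp_pos"][2])
p=push((18,-128),1,100,20,8,10,f0,50)
p=push(p,1,12,20,1,7,f0,20)
o=get_obs();print(BF(o["tcp_pos"]),p)
move_l(W(18,p[1]-25,20));move_l(W(18,p[1]-25,110))
D=[180,0,yaw+90]
goto(W(-70,45,90),D);grip(60);move_l(W(-70,45,20),speed=100);f0=F()
p=push((-70,45),0,24,20,8,8,f0,50);p=push(p,0,12,20,1,7,f0,20)
move_l(W(p[0]-30,45,20));move_l(W(p[0]-30,45,110))
move_l(W(-35,40,270),speed=250);o=get_obs();im=get_image("wrist");np.save("o4.npy",o,allow_pickle=True);cv2.imwrite("pics/w4.png",im[:,:,::-1]);print(o["t"])
E
```

```text
f0 [ 0.50673602 -0.20939403  0.11363349] 16.0917 [  19.04122968 -128.5952    ] 21.20497962535107
[(np.float64(-120.0), np.float64(-0.1)), (np.float64(-112.0), np.float64(0.3)), (np.float64(-104.0), np.float64(0.3)), (np.float64(-96.0), np.float64(-0.5)), (np.float64(-88.0), np.float64(-0.5)), (np.float64(-80.0), np.float64(-0.0)), (np.float64(-72.0), np.float64(0.4)), (np.float64(-64.0), np.float64(-0.4)), (np.float64(-56.0), np.float64(-0.7)), (np.float64(-48.0), np.float64(-0.6)), (np.float64(-40.0), np.float64(-0.1)), (np.float64(-32.0), np.float64(-0.0)), (np.float64(-24.0), np.float64(-0.0))] t 20.5
[(np.float64(-23.0), np.float64(-0.1)), (np.float64(-22.0), np.float64(0.5)), (np.float64(-21.0), np.float64(1.6)), (np.float64(-20.0), np.float64(3.4)), (np.float64(-19.0), np.float64(6.1)), (np.float64(-18.0), np.float64(8.6))] t 22.2
[ 18.09725042 -20.39003605] [ 18. -18.]
[(np.float64(-62.0), np.float64(0.4)), (np.float64(-54.0), np.float64(0.7)), (np.float64(-46.0), np.float64(0.7))] t 26.8
[(np.float64(-45.0), np.float64(0.0)), (np.float64(-44.0), np.float64(0.7)), (np.float64(-43.0), np.float64(0.4)), (np.float64(-42.0), np.float64(0.1)), (np.float64(-41.0), np.float64(-0.2)), (np.float64(-40.0), np.float64(-0.1)), (np.float64(-39.0), np.float64(2.1)), (np.float64(-38.0), np.float64(4.9)), (np.float64(-37.0), np.float64(7.4))] t 29.4
31.275
```

View pics/w4.png

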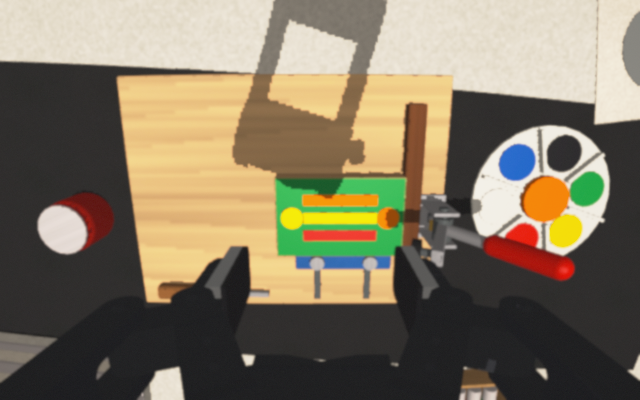

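The plate sits in the corner at (342,217), against the blue stop at (343,262) and the side stop at (412,170), and the clamp is still open. I'll check squareness in that picture, then push the clamp.

```bash
python3 - <<'E'
from h import *
im=cv2.imread("pics/w4.png");h,s,v=cv2.split(cv2.cvtColor(im,cv2.COLOR_BGR2HSV));o4=np.load("o4.npy",allow_pickle=True).item();c=cam("wrist",o4)
g=((h>45)&(h<80)&(s>80)).astype(np.uint8);g[:,:260]=0
def ang(pts):
    w=np.array([BF(q) for q in px2w(c,pts,39)]);return w
a=ang([(u,np.nonzero(g[:300,u])[0].max()) for u in range(290,385)]);k=np.polyfit(a[:,1],a[:,0],1);print("far edge x",k)
b=ang([(np.argmax(g[r]),r) for r in range(190,245)]);print("-y edge",np.polyfit(b[:,0],b[:,1],1))
D=[180,0,np.degrees(ba)]
goto(W(20,280,230),D);grip(0)
move_l(W(20,275,140),speed=150);f0=F();print("f0",f0,get_obs()["t"],BF(get_obs()["tcp_pos"]))
p=push((20,275),1,-1,140,1,9,f0)
def pushneg(p,end,step,fmax,speed):
    log=[]
    while p[1]>end:
        p[1]-=step;move_l(W(*p,140),speed=speed);f=F(2)-f0;log.append((round(p[1]),f.round(1).tolist()))
        if f[1]>fmax: break
    print(log,get_obs()["t"])
p=np.array([20.,275.]);pushneg(p,165,6,18,60)
im=get_image("wrist");cv2.imwrite("pics/w5.png",im[:,:,::-1]);cv2.imwrite("pics/s5.png",get_image("top")[:,:,::-1][110:330,220:480])
print(p)
E
```

```text
far edge x [3.94381846e-03 5.96869257e+01]
-y edge [ 3.78673991e-04 -8.36223396e+00]
f0 [ 0.12134741 -0.06558068  0.34227939] 34.4833 [ 21.19383803 275.21173634]
[] t 34.5
[(269, [0.3, -0.0, -0.2]), (263, [-0.3, 0.3, 0.0]), (257, [-0.5, 0.2, -0.3]), (251, [-0.1, -0.2, -0.3]), (245, [1.5, 6.5, -1.6]), (239, [1.1, 7.5, 0.4]), (233, [0.4, 7.6, 1.2]), (227, [0.5, 7.1, 2.4]), (221, [0.9, 5.9, 2.7]), (215, [0.3, 4.7, 3.2]), (209, [1.2, 3.9, 1.1]), (203, [0.8, 3.2, 1.3]), (197, [0.3, 1.3, 0.4]), (191, [-0.1, 0.8, -0.2]), (185, [0.2, 0.4, -0.2]), (179, [-0.4, 0.3, -0.4]), (173, [-0.1, 0.1, -0.5]), (167, [0.0, -0.1, -0.3]), (161, [-0.5, -0.2, -1.0])] 39.8667
[ 20. 161.]
```

View pics/w5.png

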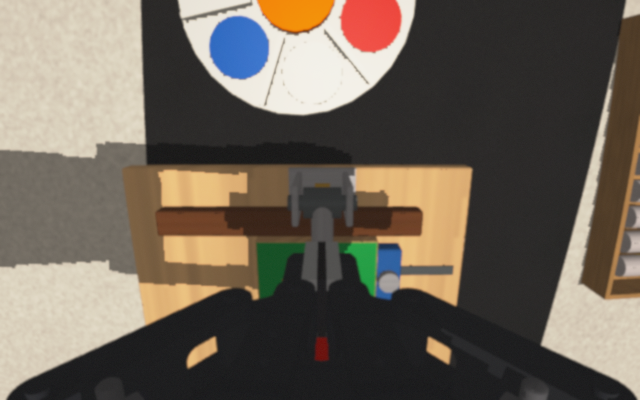

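The clamp has snapped over: its arm points over the plate and the grip lies towards -y at (321,348). I'll retreat and check from above.

```bash
python3 - <<'E'
from h import *
move_l(W(20,215,140));move_l(W(20,230,270),speed=200)
goto(W(-35,40,300),[180,0,90+np.degrees(ba)])
wait(.3);o=get_obs();im=get_image("wrist")[:,:,::-1].copy();c=cam("wrist",o);print(o["t"],o["wrist_force"])
h,s,v=cv2.split(cv2.cvtColor(im,cv2.COLOR_BGR2HSV));g=((h>45)&(h<80)&(s>80)).astype(np.uint8);g[:,:260]=0
w=lambda pts:np.array([BF(q) for q in px2w(c,pts,39)])
a=w([(u,np.nonzero(g[:300,u])[0].max()) for u in range(295,380)]);b=w([(np.argmax(g[r]),r) for r in range(195,240)])
print("far edge",np.polyfit(a[:,1],a[:,0],1),"-y edge",np.polyfit(b[:,0],b[:,1],1))
cv2.imwrite("pics/w6.png",im)
# outlines of the home pose (bottom z15 blue, top z39 red) for comparison
for z,col in((39,(0,0,255)),(15,(255,0,0))):
    q=w2px(c,[W(x,y,z) for x,y in((65,130),(65,-10),(-25,-10),(-25,130))]);cv2.polylines(im,[q.round().astype(int)],True,col,1)
cv2.imwrite("pics/w6o.png",cv2.resize(im[120:320,220:480],None,fx=3,fy=3,interpolation=cv2.INTER_CUBIC))
E
```

```text
43.275 [-0.33059137  0.30692309 -0.51383543]
far edge [8.32415017e-03 5.90068796e+01] -y edge [ 7.07573538e-03 -8.37990429e+00]
```

View pics/w6.png

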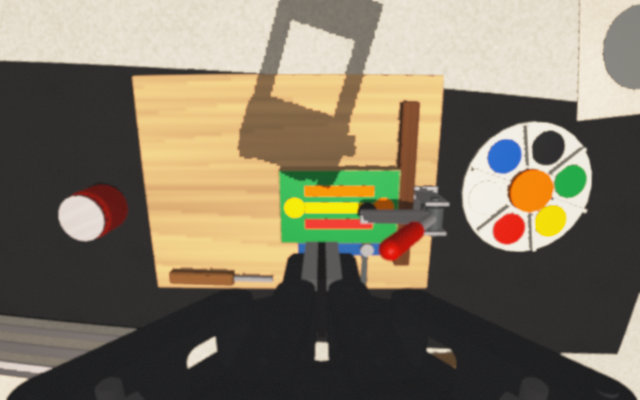

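View pics/w6o.png

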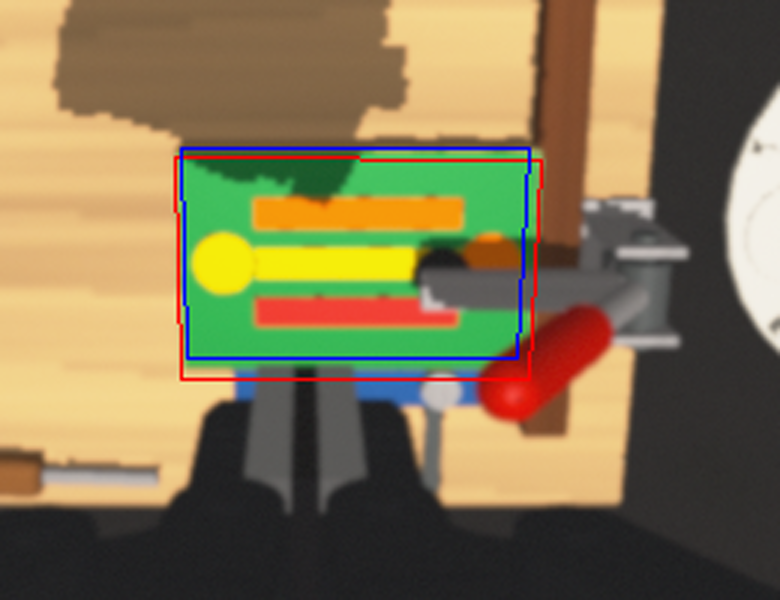

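The plate is where the force-confirmed pushes left it, and its edges read within 0.5 mm of the earlier picture. The clamp pad is on the plate, the bystanders haven't moved, and the arm is clear, so I'll hand in.

```bash
python3 -c "
from station import *
print(sign_off(),get_obs()['t'])"
```

```text
the job is handed in; nothing more can be done
the job is handed in; nothing more can be done
```

The plate is in the corner against both stops with the clamp snapped down on it, and I handed the job in just after 43 s on the robot's clock. No verdict is reported.

**What I did:** I pushed the smaller plate with two open fingers, in guarded steps. It went first against the blue head stop, then along it to the side stop, then against the head stop once more. Force rose clearly at each stop, to 8.6 N at most. I then pushed the red grip over its centre at up to 7.6 N. The force fell to zero, and the pictures show the lever over.

**Last checks:**
- **Plate:** its edges read within about 0.5 mm of the picture taken before clamping. The measured slope was 0.008 rad at most, and no gaps to either stop are visible.
- **Clamp:** the pad is on the plate. I judged this by eye and did not measure the joint angle or the pad's pressing force.
- **Other things:** the carver, tin and palette look unmoved. The bottle and roller were not in the last picture, but the arm did not go near them.
- **Arm:** it is clear of everything.

**One disagreement:** from the first picture I put the head stop face at board x ≈ 65 mm, but the plate's contact and its far edge suggest about 60–62 mm. I trusted the contact force.

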